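# Third hand at the vessel port: hold a flanged hose fitting on its seal

### The job

A colleague is about to nut the flanged hose fitting onto the steel vessel, and you are the third hand. Pick the fitting up, turn it so that its hose nozzle faces the mouth of the bent pipe on the vessel, lower it upright over the two studs onto the spring-backed rubber seal ring, and press it straight down with a steady 10 N or so, which sinks the ring about half of its travel: never bottom the ring. Hold it like that for at least three seconds and finish while still gripping and pressing, with the blank cover, the two nuts and the tip box left where they are.

Things in the scene. Friction and masses are not known exactly. Their poses are not given: they have to be found in the camera images.
- vessel: Fixed steel vessel, 160 mm across its round head plate (top 86 mm above the bench), with a raised round port boss, 94 mm across, in the middle. Origin under the centre, on the bench; z up; x points from the port's axis to the bent return pipe; the two studs stand at +y and -y.
- port (a point): Centre of the port face (flat top of the boss), on the port's axis, 118 mm above the bench; axes as the vessel's. The bore is 38 mm wide and 32 mm deep.
- stud_tip (a point): Tip of the stud at the vessel's +y; its twin stands at -y. M6 studs, 6 mm thick with pointed tips, 38 mm from the port's axis, 30 mm proud of the port face.
- pipe_mouth (a point): Centre of the mouth of the bent pipe that the nozzle must face: 58 mm along the vessel's x from the port's axis, 21 mm above the port face. The 8 mm pipe stands 75 mm from the axis and bends inwards; its top is 27 mm above the port face.
- seal (a joint): How far the black rubber seal ring (55 mm outside, 40 mm inside) is pushed down, in m: 0 free, when its top stands 10 mm proud of the port face; 0.010 bottomed. Its springs give 2 N per mm, without preload: 0.005 is 10 N.
- fitting: Loose steel hose fitting, 84 mm tall, 0.16 to 0.26 kg, standing on its spigot. Origin: centre of its underside, z up its axis, x along the nozzle. Spigot 34 mm across with bevelled nose, z 0 to 26 mm; flange 61 mm across, z 26 to 34 mm, with forked lugs at +y and -y reaching 47.5 mm from the axis, each with an open slot 10 mm wide for a stud; round neck 22 mm across up to the hexagon.
- fitting_hex (a point): Middle of the fitting's hexagon head, where it is gripped: on the axis, 70 mm above its underside. 32 mm across flats, 28 mm tall (z 56 to 84 mm); flats face the fitting's x and every 60 degrees from it. Axes as the fitting's.
- nozzle_tip (a point): End of the fitting's barbed hose nozzle (9 to 12 mm thick), 46 mm from its axis along its +x, 42 mm above its underside.
- blank_cover: Bystander: steel blank cover that was taken off the port, same lugs as the fitting but only 36 mm tall, with a small round knob and no nozzle or hexagon. Origin: centre of its underside. Leave it.
- nut1: Bystander: knurled brass nut, 20 mm across, 11 mm tall, flat on the bench; origin: centre of its underside. Leave it.
- nut2: Bystander: the other knurled brass nut, same size. Leave it.
- tip_box: Bystander: blue box of pipette tips, 90x124x74 mm; origin: centre of its underside. Leave it.
Mind the look-alikes: they are no part of the job. What is shaped like the fitting but red or turquoise is not meant.

How it is judged:
On the way, in this order (a step that is already met when the one before it is completed fails the run):
1. the fitting is lifted off the bench (height (world z) of fitting above 0.04 m), for 0.2 s.
2. the fitting sits over both studs with its nozzle facing the pipe and is held on the seal ring with 5 to 15 N for 2 s (value of joint seal between 0.0025 and 0.0075 m and horizontal distance between fitting and port below 0.005 m and x of nozzle_tip in the frame of vessel above 0.038 m and contact force between fitting and vessel above 4 N), for 2 s.
At the end, for the whole second after the job is handed in: The fitting sits upright (within 4 degrees) over both studs, within 5 mm of the port's axis and with its nozzle towards the bent pipe (within 7 degrees), still gripped, at rest, and pressed on the seal ring so that the ring is 2.5 to 7.5 mm down (5 to 15 N) (all of step 2 and velocity of joint seal between -0.003 and 0.003 m/s and contact force between fitting and vessel below 22 N and contact force between the fingers and fitting above 3 N and angle between fitting's own z axis and vertical below 0.07 rad and angle between the x axis of fitting and the x axis of vessel, either way round below 0.12 rad and linear speed of fitting below 0.01 m/s); the arm keeps its last pose, push and grip.
It fails at once if the seal ring is bottomed (value of joint seal above 0.0095 m).
It fails at once if a bystander is disturbed (distance of any of blank_cover, nut1, nut2, tip_box from where it was at the start of the episode above 0.02 m).
It also fails if it takes over 54 s, if anything falls off the work surface, if the arm or the gripper's body presses on something with over 40 N, if the wrist force passes 120 N, or if a joint passes its speed limit or range.

### The arm

A 6-joint arm with a two-finger parallel gripper is mounted at the origin on the work surface; the furniture and walls round the work are solid. World frame = base frame: x ahead of the robot, y to its left, z up, the work surface at z = 0. Lengths are in m, angles in rad, forces in N, time in s.
With the tool pointing down it reaches from about 0.3 to 0.85 m from the base axis. Payload 5.4 kg.
Tool frame: the origin (TCP) lies midway between the tips of the shut fingers; the grasp point (between the pads) lies 19 mm behind it (bot.grasp_offset is the distance from the TCP to the grasp point, in m); z points along the fingers, y is the direction in which the jaws open and shut (so a half turn about z gives the same grasp; the last joint's range is limited). The gripper opens to 85 mm and grips with 20 to 120 N. Pads are 22 mm wide; open, the fingers measure 114 mm over their backs; the gripper's body (76 mm by 85 mm) begins 54 mm behind the grasp point. The pads swing forward as they close: fully open they stand 13 mm farther back than shut.
Start: joints at [-1.423, 0.158, 1.597, -0, 1.386, -0.21], TCP at [0.201, -0.539, 0.231] pointing down, gripper open.
Joint ranges: [-2.91, 2.91], [-0.94, 2.29], [0.18, 2.7], [-1.29, 4.43], [0.17, 2.64], [-3, 3]. Speed limits (rad/s): [2.57, 2.57, 3.14, 3.14, 3.14, 3.14].

### API

Orientations are given as a rotation vector (axis times angle).
In Python, from bench import bot, snapshot, workorder, outline_of, mark_of gives the robot as it stands.
- The arm moves only by the shell command python3 -m jog 'ROWS' [OPENING]. ROWS is JSON, a list of rows, each a list of 2 entries, a list of its own where there are three numbers: the shift along the world's x, y, z in m, then the turn about the world's z in rad. In form: [[[dx, dy, dz], twist], ...]. A call has 1 to 8 rows; each row shifts and turns the commanded pose from where the row before left it; what a row does not reach is not made up. A row lasts 1/10 s, in which the tool goes at most 50 mm and 8.59 degrees, less where a joint would pass 70% of its speed; a pose out of reach is approached as far as the arm can. A call with a gripper value outside its range is refused whole. OPENING is the opening, from 0 (shut) to 1 (fully open), set as the call begins (- or left out, the last holds). The fingers move at their own pace and stop on an object; the grip force is fixed at half the most. Time passes only in rows, so rows that do not move let the fingers close. It gives the time, the measured TCP pose, the force and the opening at its end, in the units of the state.
- bot.observe(): the state, without advancing time (a new reading comes with each control period).
- snapshot(name): name is "scene" or "side" or "wrist"; returns a dict with "frame" (480x640x3 uint8, red, green, blue), "K" (3x3 intrinsics, pixels), "k1" (the pictures are not rectified: a ray, as slopes to the right and down, at radius r is drawn at 1 + k1 r^2 times it, then the intrinsics apply), "cam_to_world" (4x4, takes a point from camera to world coordinates). Camera axes: x right, y up, looking along -z (the intrinsics and any distortion apply to the point x, -y, -z); pixel columns grow to the right and rows downward; lengths in m; the calibration is good to about 2 mm. A picture is of the moment at which its call begins. There is no depth.
- workorder.sign_off(): hands the job in, once; it reports no verdict.
Trained networks look in a picture, given as the dict that the camera call returned (one of the last four; its "shot" number tells which), for a name from the list of things; names that differ only in an ending like _2 or _b are one class to them, and where a whole thing is asked for, a point or a joint stands for the part that bears it (a point fixed in the world has none). Each returns a list of dicts, best first, with "score" (0 to 1); they miss things now and then, are a little off and sometimes report something else, mostly with a low value. They report only what shows in the picture. A call takes as long as a camera call. They do not tell look-alikes from the thing itself.
- outline_of(picture, label): "mask" (480x640 bool, what is visible of it).
- mark_of(picture, label): "position" ([x, y, z] in m, in world coordinates, good to about 4 mm: a listed point, or the origin of a listed thing).
The state is a dict: "t": time; "joint_positions": joint angles; "qvel": joint speeds; "joint_efforts": joint torques, N m; "tool_pos": TCP position; "orientation": TCP orientation; "contact_force": force on the tool from outside, world axes, zero at the start; "moment": the same for the moment, N m; "gripper_width": finger opening in m.
Only numpy, scipy, OpenCV 4.12 (cv2) and the standard library are available. Lean on these libraries where they do the work, as an engineer would, in place of code of your own. Each camera call takes 0.05 s, during which the arm holds its last target.

## Working session

There is one attempt and no reset: what is moved stays moved. The work goes in short steps, Python scripts to look and compute and a shell command to move; the robot and the scene stay as the last step left them, time stands still between calls to the robot, and variables do not carry over. Pictures are saved under pics/ and viewed, and the job is handed in when it is done.

```bash
mkdir -p pics; ls; cat > h.py <<'E'
import numpy as np, cv2
from bench import bot, snapshot, workorder, outline_of, mark_of
def save(p,n): cv2.imwrite('pics/'+n+'.png', p['frame'][:,:,::-1])
def proj(p,X):
    M=np.linalg.inv(p['cam_to_world']); c=M[:3,:3]@np.array(X)+M[:3,3]
    s=np.array([c[0],-c[1]])/-c[2]; s=s*(1+p['k1']*(s@s)); return (p['K']@[s[0],s[1],1])[:2]
def ray(p,uv):
    d=np.linalg.inv(p['K'])@[uv[0],uv[1],1]; d=d[:2]; s=d.copy()
    for _ in range(20): s=d/(1+p['k1']*(s@s))
    R=p['cam_to_world']; return R[:3,3], R[:3,:3]@np.array([s[0],-s[1],-1])
def onz(p,uv,z):
    o,d=ray(p,uv); return o+d*(z-o[2])/d[2]
E
python3 - <<'E'
from h import *
o=bot.observe(); print({k:np.round(v,3) for k,v in o.items()}, bot.grasp_offset)
for c in ['scene','side','wrist']:
    p=snapshot(c); save(p,c+'0'); print(c, np.round(p['cam_to_world'][:3,3],3))
    for l in ['vessel','port','stud_tip','pipe_mouth','fitting','fitting_hex','nozzle_tip','blank_cover','nut1','tip_box']:
        for m in mark_of(p,l)[:3]: print(' ',l,round(m['score'],2),np.round(m['position'],3), np.round(proj(p,m['position'])))
E
```

```text
pics
{'t': np.float64(0.0), 'joint_positions': array([-1.423,  0.159,  1.598, -0.   ,  1.386, -0.21 ]), 'qvel': array([ 0.001,  0.   ,  0.   ,  0.001, -0.001,  0.001]), 'joint_efforts': array([ 1.0000e-03, -3.9600e+01, -3.3143e+01, -0.0000e+00,  8.0000e-03,
       -0.0000e+00]), 'tool_pos': array([ 0.201, -0.538,  0.23 ]), 'orientation': array([-3.09 , -0.559, -0.   ]), 'contact_force': array([-0.537,  0.212,  0.827]), 'moment': array([0.034, 0.035, 0.003]), 'gripper_width': np.float64(0.085)} 0.0187
scene [0.149 0.299 0.755]
  vessel 0.74 [ 0.538  0.121 -0.   ] [218. 354.]
  vessel 0.41 [ 0.376 -0.034 -0.002] [355. 359.]
  port 0.79 [0.538 0.121 0.118] [208. 315.]
  stud_tip 0.81 [0.52  0.152 0.148] [194. 325.]
  pipe_mouth 0.58 [0.59  0.148 0.138] [169. 297.]
  fitting 0.84 [ 0.536 -0.084 -0.003] [308. 285.]
  fitting 0.81 [ 0.617 -0.352  0.001] [371. 190.]
  fitting 0.79 [ 0.595 -0.218 -0.005] [335. 230.]
  fitting_hex 0.95 [ 0.621 -0.349  0.07 ] [372. 165.]
  fitting_hex 0.91 [ 0.595 -0.216  0.067] [336. 206.]
  fitting_hex 0.58 [ 0.539 -0.08   0.069] [305. 260.]
  nozzle_tip 0.7
[... 592 characters left out ...]
8.]
  fitting 0.91 [ 0.598 -0.216 -0.001] [349. 317.]
  fitting 0.86 [ 0.54  -0.082  0.   ] [305. 283.]
  fitting 0.63 [ 0.62  -0.346  0.003] [383. 357.]
  fitting_hex 0.94 [ 0.594 -0.217  0.069] [348. 290.]
  fitting_hex 0.65 [ 0.619 -0.348  0.068] [385. 331.]
  fitting_hex 0.61 [ 0.535 -0.082  0.069] [302. 257.]
  nozzle_tip 0.76 [ 0.494 -0.078  0.038] [283. 271.]
  nozzle_tip 0.74 [ 0.576 -0.357  0.044] [363. 349.]
  nozzle_tip 0.62 [ 0.643 -0.214  0.042] [371. 296.]
  blank_cover 0.94 [ 0.442 -0.254  0.   ] [277. 343.]
  nut1 0.6 [ 0.386  0.005 -0.001] [229. 272.]
  nut1 0.54 [ 0.376 -0.034  0.   ] [227. 282.]
  tip_box 0.58 [ 0.698 -0.084  0.001] [373. 271.]
wrist [ 0.263 -0.516  0.374]
```

View pics/scene0.png

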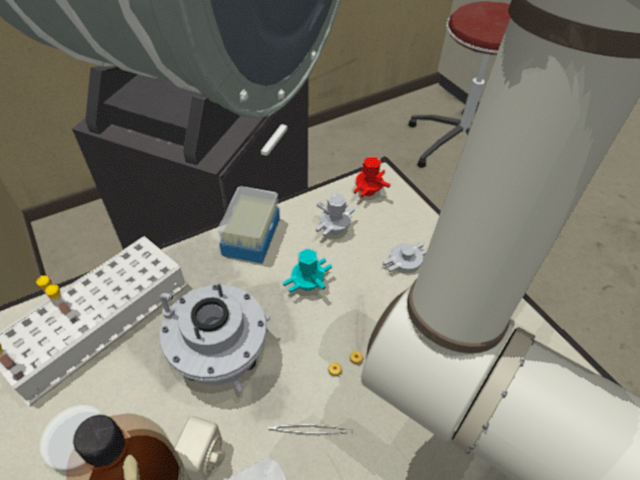

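View pics/side0.png

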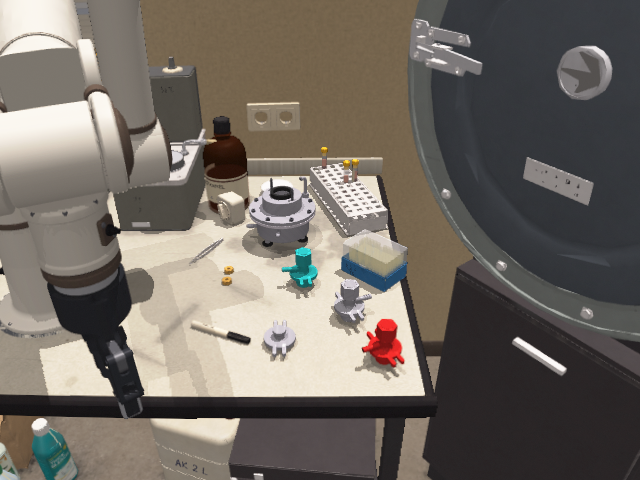

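The grey fitting stands at about (0.595, -0.217), at scene pixel (336,215) and side pixel (349,300). The turquoise and red ones are decoys. I'll go above it and measure again.

```bash
python3 -m jog '[[[0.025,0.02,0],0.014],[[0.025,0.02,0],0.014],[[0.025,0.02,0],0.014],[[0.025,0.02,0],0.014],[[0.025,0.02,0],0.014],[[0.025,0.02,0],0.014],[[0.025,0.02,0],0.014],[[0.025,0.02,0],0.014]]' 1
python3 -m jog '[[[0.025,0.02,0],0.014],[[0.025,0.02,0],0.014],[[0.025,0.02,0],0.014],[[0.025,0.02,0],0.014],[[0.025,0.02,0],0.014],[[0.025,0.02,0],0.014],[[0.025,0.02,0],0.014],[[0.01,0.02,0],0.014]]'
python3 -m jog '[[[0,0,0],0],[[0,0,0],0],[[0,0,0],0]]'
cat > look.py <<'E'
from h import *
import sys
from scipy.spatial.transform import Rotation as R
o=bot.observe(); M=R.from_rotvec(o['orientation']).as_matrix()
print('t',o['t'],'tcp',np.round(o['tool_pos'],4),'jaw deg',np.degrees(np.arctan2(M[1,1],M[0,1])),'z',np.round(M[:,2],3),'q',np.round(o['joint_positions'],2),'F',np.round(o['contact_force'],2))
tag=sys.argv[1]; cams=sys.argv[2].split(','); labs=sys.argv[3].split(',')
for c in cams:
    p=snapshot(c); save(p,c+tag)
    for l in labs:
        for m in mark_of(p,l)[:3]: print(c,l,round(m['score'],2),np.round(m['position'],4), np.round(proj(p,m['position'])))
E
python3 look.py 1 scene,side,wrist fitting,fitting_hex,nozzle_tip
```

```text
t: 2.45
tool_pos: [0.4023, -0.3777, 0.2314]
orientation: [3.055, 0.732, 0.0]
contact_force: [0.7, -0.1, -0.2]
gripper_width: 0.0854
t: 3.25
tool_pos: [0.5879, -0.2175, 0.2312]
orientation: [3.009, 0.903, 0.001]
contact_force: [-0.1, -0.5, -0.2]
gripper_width: 0.0856
t: 3.55
tool_pos: [0.5858, -0.2195, 0.2313]
orientation: [3.01, 0.899, -0.001]
contact_force: [0.0, -0.2, -0.0]
gripper_width: 0.0853
t 3.55 tcp [ 0.5858 -0.2195  0.2313] jaw deg -56.73011059736046 z [-0. -0. -1.] q [-0.55  0.29  1.45 -0.    1.41  0.44] F [ 0.01 -0.21 -0.03]
scene fitting 0.72 [ 0.5976 -0.2157 -0.0031] [333. 229.]
scene fitting 0.64 [ 0.5354 -0.0819 -0.0014] [307. 285.]
scene fitting_hex 0.84 [ 0.5384 -0.081   0.0655] [306. 262.]
scene fitting_hex 0.59 [ 0.5953 -0.2175  0.0701] [337. 204.]
scene nozzle_tip 0.82 [ 0.6448 -0.212   0.0417] [316. 203.]
scene nozzle_tip 0.81 [ 0.4875 -0.0759  0.0456] [325. 287.]
side fitting 0.97 [ 0.5998 -0.2167 -0.0013] [350. 317.]
side fitting 0.96 [ 0.6187 -0.3464  0.002 ] [382. 358.]
side fitting 0.8 [ 0.5378 -0.0852 -0.0013] [304. 284.]
side fitting_hex 0.61 [ 0.593  -0.2178  0.0639] [348. 292.]
side fitting_hex 0.58 [ 0.5397 -0.0801  0.0677] [304. 257.]
side nozzle_tip 0.71 [ 0.5785 -0.3577  0.0421] [365. 350.]
side nozzle_tip 0.63 [ 0.4954 -0.0788  0.0368] [284. 271.]
side nozzle_tip 0.58 [ 0.642  -0.214   0.0429] [370. 295.]
wrist fitting 0.94 [ 5.382e-01 -8.590e-02 -5.000e-04] [188. 173.]
wrist fitting 0.87 [ 0.6233 -0.3462  0.    ] [435. 239.]
wrist fitting 0.56 [ 0.5945 -0.2098 -0.0022] [316. 192.]
wrist fitting_hex 0.9 [ 0.6185 -0.3473  0.0713] [457. 265.]
wrist fitting_hex 0.89 [ 0.5401 -0.0814  0.0661] [157. 175.]
wrist nozzle_tip 0.97 [ 0.5775 -0.3555  0.0424] [427. 291.]
wrist nozzle_tip 0.84 [ 0.6386 -0.211   0.0434] [343. 160.]
wrist nozzle_tip 0.73 [ 0.4927 -0.0771  0.0395] [143. 211.]
```

View pics/wrist1.png

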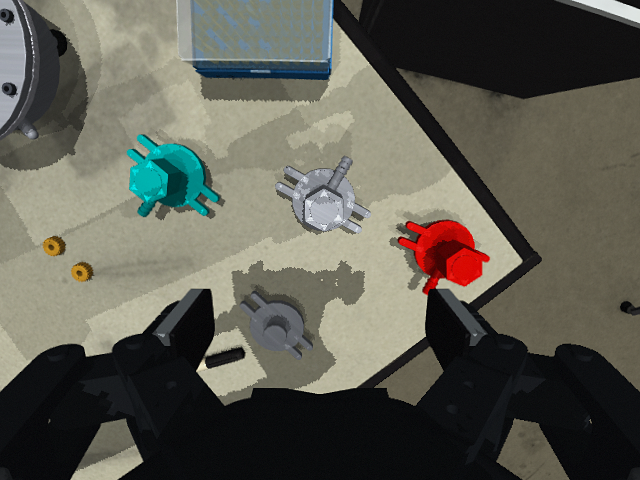

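```bash
python3 - <<'E'
from h import *
for c in ['scene','side']:
    p=snapshot(c)
    x,y=(336,215) if c=='scene' else (349,298)
    im=cv2.resize(p['frame'][y-50:y+50,x-65:x+65],None,fx=6,fy=6,interpolation=cv2.INTER_CUBIC)
    cv2.imwrite(f'pics/crop_{c}.png',im[:,:,::-1])
    print(c,x-65,y-50)
E
```

```text
scene 271 165
side 284 248
```

The wrist picture shows the grey fitting with its hexagon at (325,211), its nozzle tip at (347,160) and the slots to left and right. I'll overlay the model to check the pose.

```bash
cat > ov.py <<'E'
from h import *
def model(x,y,z0,yaw):
    c,s=np.cos(yaw),np.sin(yaw)
    T=lambda q:(x+c*q[0]-s*q[1],y+s*q[0]+c*q[1],z0+q[2])
    hexr=16/np.cos(np.pi/6)
    L=[]
    for z in (.084,):
        L.append([T((hexr*np.cos(a),hexr*np.sin(a),z)) for a in np.radians(30+60*np.arange(7))])
    L.append([T((.0305*np.cos(a),.0305*np.sin(a),.034)) for a in np.linspace(0,2*np.pi,40)])
    L.append([T((.02,0,.042)),T((.046,0,.042))])
    for s1 in (1,-1):
        for xx in (-.005,.005): L.append([T((xx,s1*.03,.034)),T((xx,s1*.0475,.034))])
    return L
hexr=.016/np.cos(np.pi/6)
def model_fix(L): return L
def draw(p,Ls,c,half,f,name,col=(255,255,0)):
    x0,y0=int(c[0]-half[0]),int(c[1]-half[1])
    im=cv2.resize(p['frame'][max(y0,0):y0+2*half[1],max(x0,0):x0+2*half[0]],None,fx=f,fy=f,interpolation=cv2.INTER_CUBIC)
    x0=max(x0,0);y0=max(y0,0)
    for l in Ls:
        pts=np.array([(proj(p,q)-[x0,y0]+.5)*f for q in l])
        cv2.polylines(im,[np.int32(np.round(pts))],False,col,1)
    cv2.imwrite('pics/'+name+'.png',im[:,:,::-1])
E
sed -i 's/hexr=16/hexr=.016/' ov.py
python3 - <<'E'
from ov import *
w=snapshot('wrist'); s=snapshot('scene'); d=snapshot('side')
P=(.5955,-.216,0,.06)
draw(w,model(*P),(320,195),(65,50),6,'ow');draw(s,model(*P),(336,215),(50,38),6,'os');draw(d,model(*P),(349,298),(50,38),6,'od')
a=[cv2.imread(f'pics/{n}.png') for n in ('os','od')]
cv2.imwrite('pics/osd.png',cv2.resize(np.vstack(a),(600,912))[:600*2])
cv2.imwrite('pics/osd.png',cv2.resize(np.hstack(a),(800,304)))
E
```

```text
(no output)
```

View pics/ow.png

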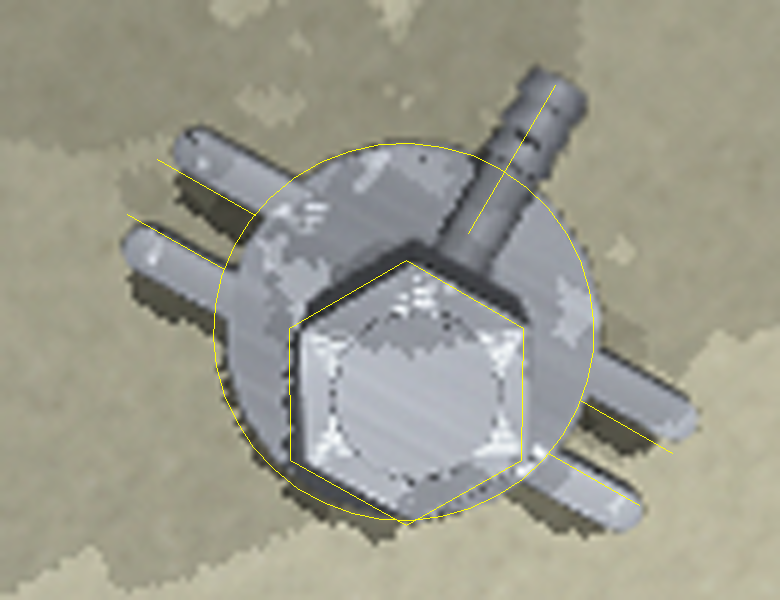

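View pics/osd.png

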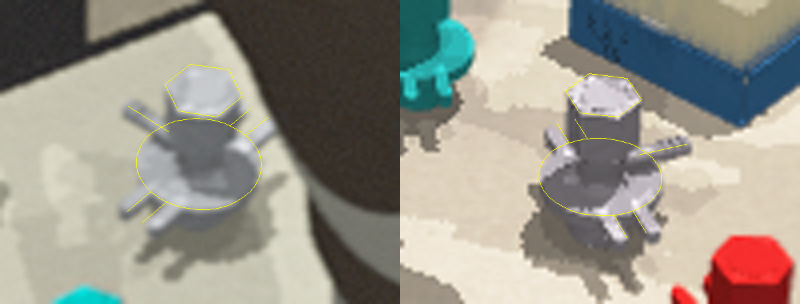

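The pose agrees within about 1 mm: (0.5955, -0.216), yaw 0.06, and the jaw is already aligned with a pair of flats. Descending.

```bash
python3 -m jog '[[[0.0098,0.0035,0],0],[[0,0,-0.03],0],[[0,0,-0.03],0],[[0,0,-0.03],0],[[0,0,-0.03],0],[[0,0,0],0],[[0,0,0],0]]'
python3 look.py 2 wrist fitting_hex,nozzle_tip
```

```text
t: 5.1
tool_pos: [0.5965, -0.2148, 0.1115]
orientation: [-3.009, -0.901, 0.0]
contact_force: [0.2, 0.4, 0.8]
gripper_width: 0.0854
t 5.1 tcp [ 0.5965 -0.2148  0.1115] jaw deg -56.653578077769076 z [-0.  0. -1.] q [-0.54  0.42  1.53  0.    1.2   0.45] F [0.19 0.41 0.85]
wrist fitting_hex 0.92 [ 0.5953 -0.2202  0.0703] [325. 270.]
wrist fitting_hex 0.83 [ 0.6183 -0.3487  0.0736] [527. 353.]
wrist fitting_hex 0.57 [ 0.5403 -0.0804  0.0743] [ 51. 217.]
wrist nozzle_tip 0.76 [ 0.6421 -0.2128  0.0435] [358. 185.]
wrist nozzle_tip 0.56 [ 0.4917 -0.0783  0.0433] [ 55. 267.]
```

View pics/wrist2.png

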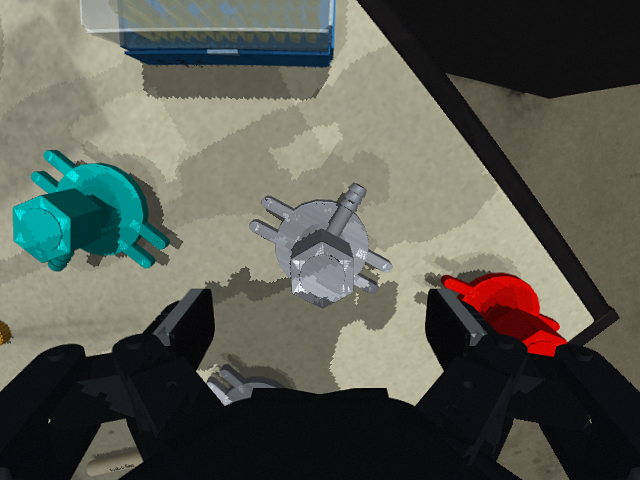

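The hexagon, at (323,268), is centred between the pads, and the red decoy is clear of the fingers. I'll check the position across the pads with the overlay.

```bash
python3 - <<'E'
from ov import *
w=snapshot('wrist')
P=(.5955,-.217,0,.06)
draw(w,model(*P),(320,245),(80,60),6,'ow2')
im=cv2.imread('pics/ow2.png');cv2.imwrite('pics/ow2.png',cv2.resize(im,(800,600)))
E
```

```text
(no output)
```

View pics/ow2.png

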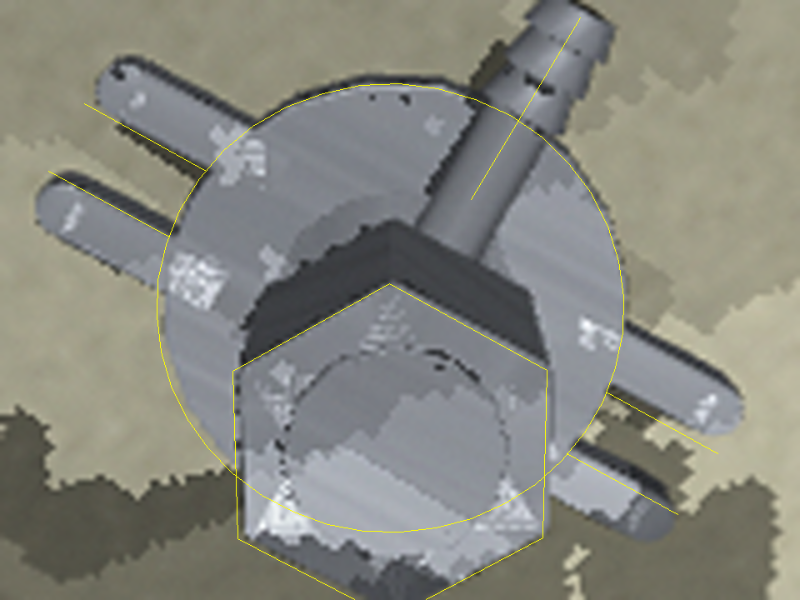

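```bash
python3 -m jog '[[[-0.0005,-0.0015,-0.02],0],[[0,0,-0.02],0],[[0,0,-0.02],0],[[0,0,0],0],[[0,0,0],0]]'
python3 -m jog '[[[0,0,0],0],[[0,0,0],0],[[0,0,0],0],[[0,0,0],0],[[0,0,0],0],[[0,0,0],0],[[0,0,0],0]]' 0
python3 look.py 3 wrist,side fitting_hex,nozzle_tip
```

```text
t: 5.8
tool_pos: [0.5962, -0.2169, 0.0525]
orientation: [3.009, 0.901, 0.001]
contact_force: [-0.5, -0.1, -0.1]
gripper_width: 0.0857
t: 6.5
tool_pos: [0.5962, -0.2169, 0.0522]
orientation: [3.009, 0.901, 0.002]
contact_force: [-0.8, 0.9, 5.3]
gripper_width: 0.0312
t 6.5 tcp [ 0.5962 -0.2169  0.0522] jaw deg -56.664905320172835 z [ 0.001 -0.001 -1.   ] q [-0.54  0.49  1.55  0.    1.09  0.45] F [-0.82  0.88  5.32]
wrist fitting_hex 0.75 [ 0.6193 -0.3509  0.0706] [594. 419.]
wrist fitting_hex 0.65 [ 0.5953 -0.2169  0.072 ] [317. 319.]
wrist fitting_hex 0.59 [ 0.591 -0.211 -0.002] [305. 258.]
wrist nozzle_tip 0.91 [ 0.6393 -0.2114  0.0421] [362. 202.]
side fitting_hex 0.91 [ 0.592  -0.2186  0.0673] [348. 291.]
side fitting_hex 0.69 [ 0.6189 -0.3496  0.0686] [385. 332.]
side fitting_hex 0.67 [ 0.5345 -0.078   0.068 ] [301. 256.]
side nozzle_tip 0.93 [ 0.6416 -0.2152  0.043 ] [370. 296.]
side nozzle_tip 0.9 [ 0.576  -0.3589  0.044 ] [364. 350.]
side nozzle_tip 0.68 [ 0.4942 -0.0781  0.039 ] [283. 270.]
```

View pics/wrist3.png

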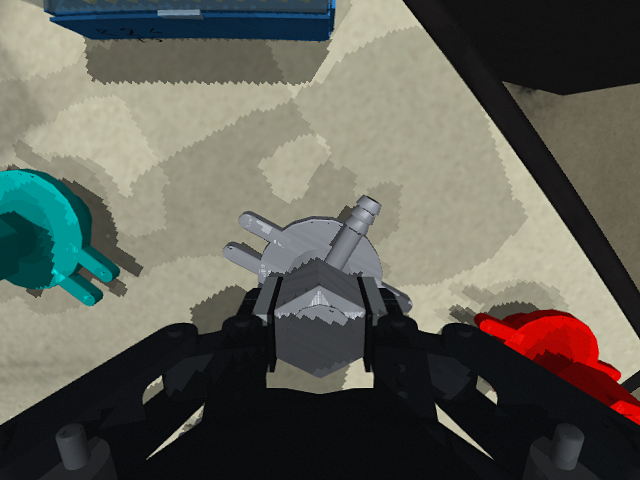

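View pics/side3.png

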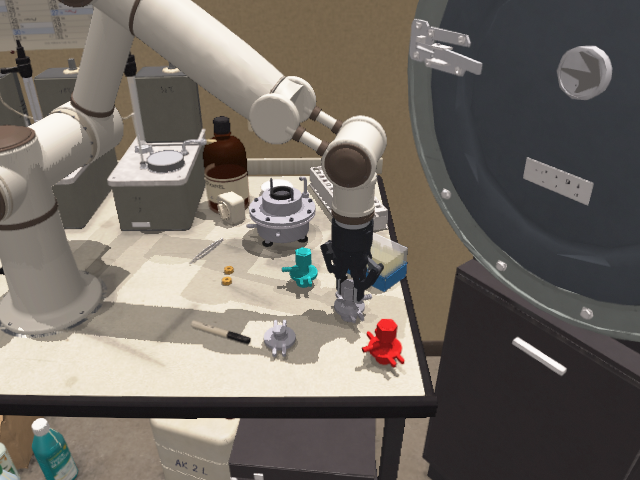

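The fitting is gripped on its flats, opening 31 mm. Lifting.

```bash
python3 -m jog '[[[0,0,0.01],0],[[0,0,0.02],0],[[0,0,0.03],0],[[0,0,0.03],0],[[0,0,0.03],0],[[0,0,0.03],0],[[0,0,0.02],0],[[0,0,0.01],0]]'
python3 -m jog '[[[0,0,0],0],[[0,0,0],0],[[0,0,0],0]]'
python3 look.py 4 wrist,side,scene fitting_hex,nozzle_tip,port,stud_tip,pipe_mouth
```

```text
t: 7.6
tool_pos: [0.596, -0.2168, 0.2334]
orientation: [3.008, 0.901, 0.002]
contact_force: [0.6, -0.3, -1.8]
gripper_width: 0.0314
t: 7.9
tool_pos: [0.5947, -0.216, 0.229]
orientation: [-3.007, -0.9, 0.004]
contact_force: [0.4, -0.6, -3.1]
gripper_width: 0.0315
t 7.9 tcp [ 0.5947 -0.216   0.229 ] jaw deg -56.669689306751906 z [-0.003  0.002 -1.   ] q [-0.54  0.31  1.42  0.    1.41  0.45] F [ 0.42 -0.61 -3.1 ]
wrist fitting_hex 0.94 [ 0.5939 -0.2191  0.2456] [323. 318.]
wrist fitting_hex 0.89 [ 0.5407 -0.0811  0.0673] [155. 184.]
wrist fitting_hex 0.87 [ 0.6181 -0.3472  0.0709] [454. 275.]
wrist nozzle_tip 0.97 [ 0.4917 -0.078   0.0411] [142. 222.]
wrist nozzle_tip 0.82 [ 0.6397 -0.2118  0.2161] [366. 199.]
side fitting_hex 0.68 [ 0.5916 -0.2169  0.2457] [350. 211.]
side fitting_hex 0.65 [ 0.618  -0.3503  0.0696] [385. 332.]
side fitting_hex 0.61 [ 0.5383 -0.0801  0.0705] [303. 256.]
side nozzle_tip 0.69 [ 0.6396 -0.2135  0.2198] [374. 219.]
side nozzle_tip 0.62 [ 0.5776 -0.3554  0.0449] [364. 348.]
side port 0.73 [0.5328 0.1201 0.124 ] [280. 192.]
side stud_tip 0.95 [0.5206 0.1512 0.1474] [271. 178.]
side pipe_mouth 0.79 [0.5869 0.1438 0.1409] [299. 178.]
side pipe_mouth 0.61 [ 0.4423 -0.2545 -0.0032] [278. 345.]
side pipe_mouth 0.57 [ 0.3882  0.0033 -0.001 ] [230. 272.]
scene fitting_hex 0.84 [ 0.5377 -0.0838  0.0703] [307. 259.]
scene nozzle_tip 0.94 [ 0.4912 -0.0769  0.0426] [323. 287.]
scene port 0.59 [0.5368 0.1198 0.1187] [209. 315.]
scene stud_tip 0.56 [0.5179 0.1498 0.1507] [196. 324.]
scene pipe_mouth 0.62 [0.5862 0.1472 0.1371] [171. 298.]
```

View pics/side4.png

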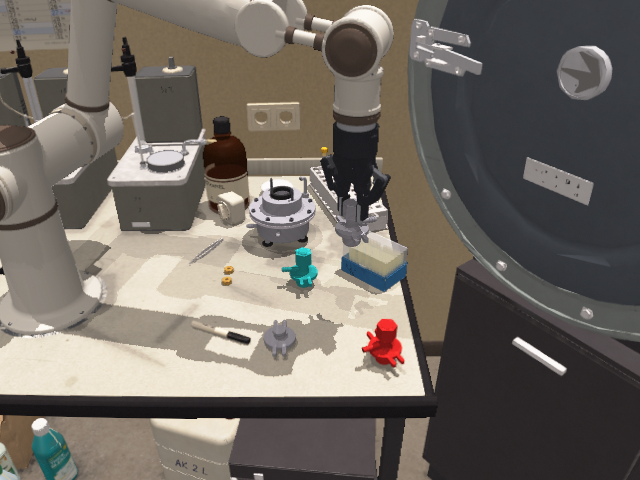

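View pics/wrist4.png

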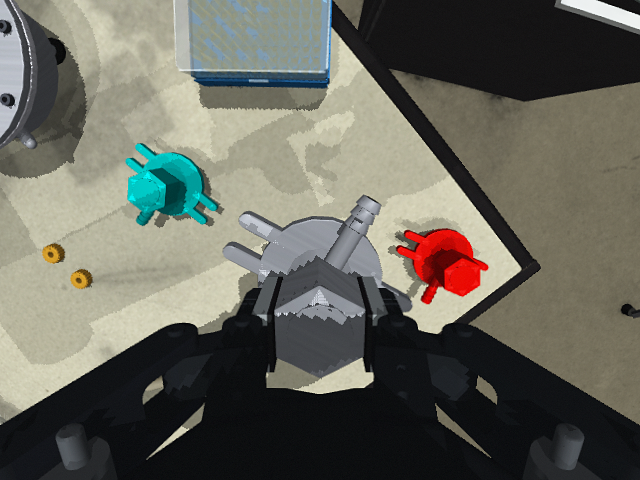

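The fitting is lifted and held upright. Now refining the vessel pose by overlay in the scene and side pictures.

```bash
cat >> ov.py <<'E'
def vessel(x,y,yaw):
    c,s=np.cos(yaw),np.sin(yaw)
    T=lambda *q:(x+c*q[0]-s*q[1],y+s*q[0]+c*q[1],q[2])
    C=lambda r,z:[T(r*np.cos(a),r*np.sin(a),z) for a in np.linspace(0,2*np.pi,60)]
    return [C(.047,.118),C(.0275,.128),C(.02,.128),C(.08,.086),[T(0,.038,.118),T(0,.038,.148)],[T(0,-.038,.118),T(0,-.038,.148)],[T(.058,0,.139),T(.075,0,.139),T(.075,0,.09)]]
E
python3 - <<'E'
from ov import *
s=snapshot('scene'); d=snapshot('side')
P=(.5365,.120,.465)
draw(s,vessel(*P),(212,330),(66,60),6,'vs');draw(d,vessel(*P),(283,212),(50,45),8,'vd')
E
```

```text
(no output)
```

View pics/vs.png

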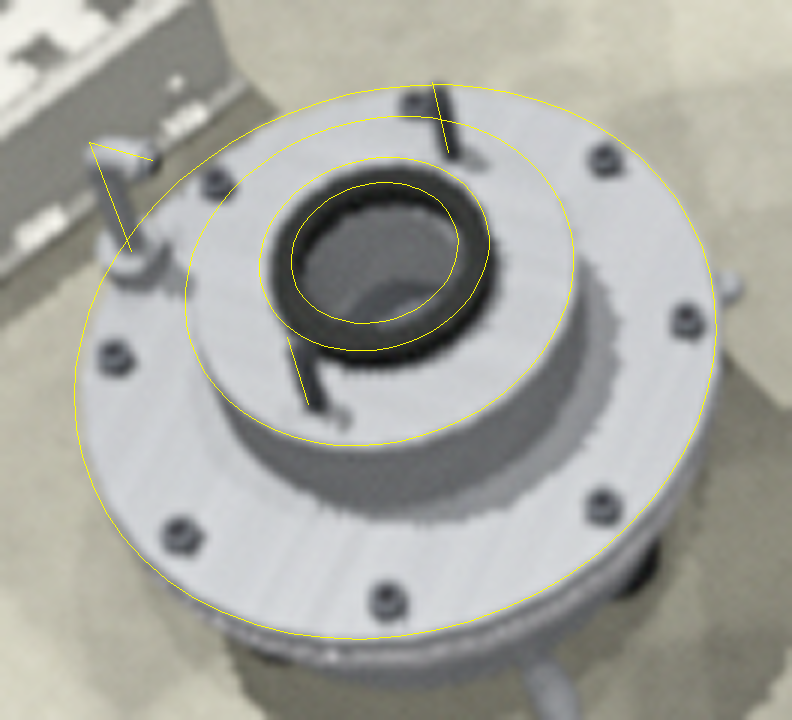

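View pics/vd.png

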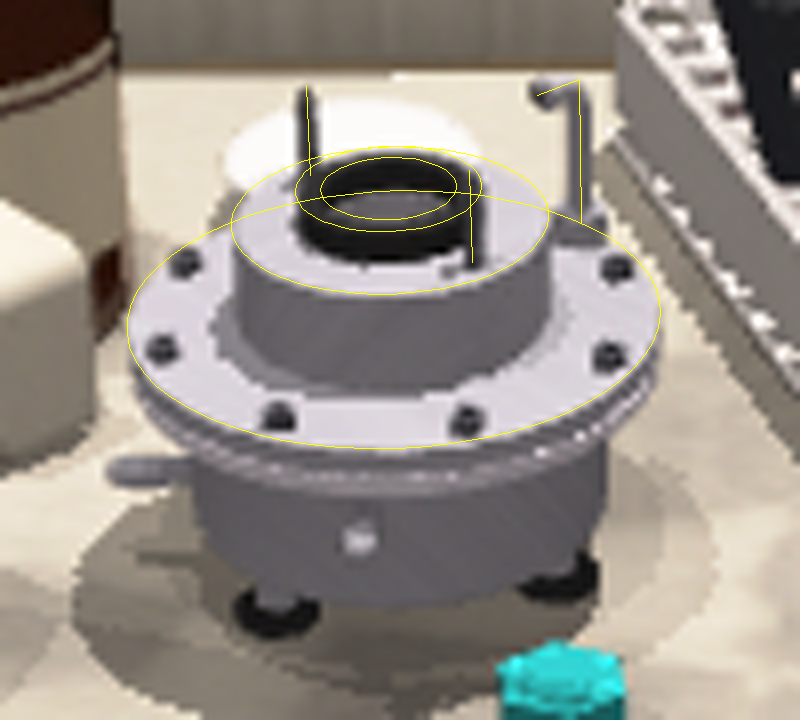

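```bash
python3 - <<'E'
from ov import *
s=snapshot('scene'); d=snapshot('side')
for p,c,h,n in ((s,(205,312),(40,32),'zs'),(d,(283,195),(40,30),'zd')):
    draw(p,[],c,h,10,n); print(n,c[0]-h[0],c[1]-h[1])
E
```

```text
zs 165 280
zd 243 165
```

View pics/zs.png

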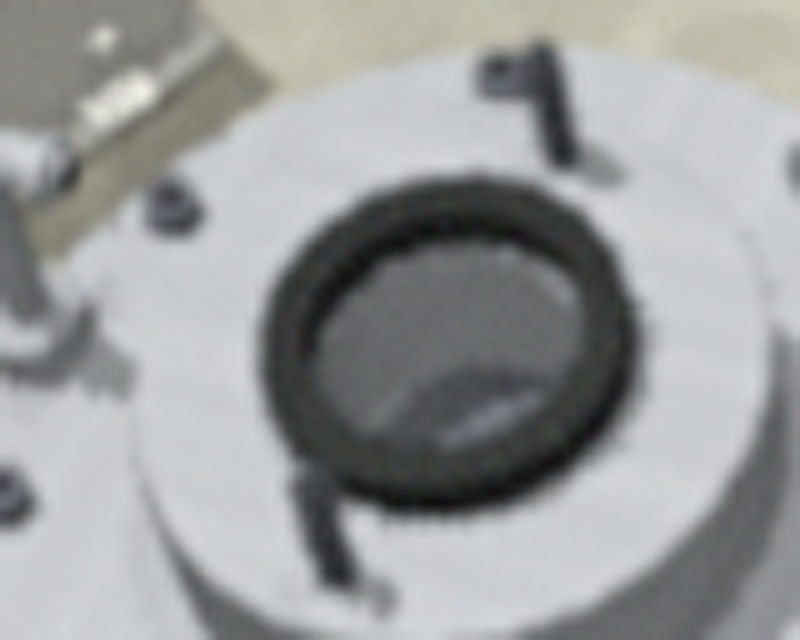

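View pics/zd.png

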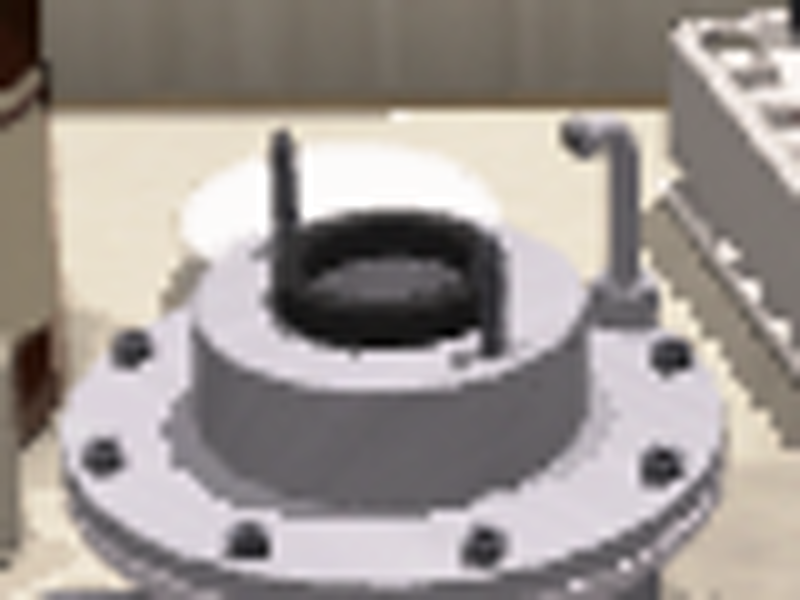

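```bash
python3 - <<'E'
from ov import *
from scipy.optimize import least_squares
s=snapshot('scene'); d=snapshot('side')
A=[(s,(0,-.038,.148),(543,42)),(s,(0,-.038,.118),(565,165)),(s,(0,.038,.118),(340,583)),(s,(0,.038,.148),(305,475)),(s,(.058,0,.139),(65,170)),
(d,(0,.038,.148),(282,132)),(d,(0,-.038,.118),(495,352)),(d,(.058,0,.139),(578,138))]
def px(p,uv): 
    o=(165,280) if p is s else (243,165); return (np.array(uv)+.5)/10-.5+o
def f(v,full=False):
    c,sn=np.cos(v[2]),np.sin(v[2]); r=[]
    for p,q,uv in A:
        X=(v[0]+c*q[0]-sn*q[1],v[1]+sn*q[0]+c*q[1],q[2])
        r+=list(proj(p,X)-px(p,uv)+(v[3:5] if p is s else v[5:7]))
    for p,l,rr,y in ((s,135,772,None),(d,192,590,390)):
        P=np.array([proj(p,q) for q in vessel(*v[:3])[0]])+(v[3:5] if p is s else v[5:7])
        r+=[P[:,0].min()-px(p,(l,0))[0],P[:,0].max()-px(p,(rr,0))[0]]
        if y: r.append(P[:,1].max()-px(p,(0,y))[1])
    r=np.array(r)
    return r if full else np.r_[r,np.array(v[3:])/1.0]
for fix in (0,1):
    g=(lambda v:f(np.r_[v,0,0,0,0])) if fix else f
    o=least_squares(g,[.5365,.12,.465]+([] if fix else [0]*4),loss='soft_l1'); print(np.round(o.x,4)); print(np.round(g(o.x),1))
E
```

```text
[0.535  0.1192 0.4735 0.1525 0.4783 0.8884 0.1048]
[-0.3  0.1  0.  -0.5 -0.3 -0.2 -0.2 -0.5  0.7  0.7  0.2 -0.3 -0.1 -0.1
 -0.5  0.3 -0.6  0.5 -0.1 -0.2  0.   0.2  0.5  0.9  0.1]
[0.5351 0.1191 0.4747]
[-0.5 -0.4 -0.1 -1.1 -0.4 -0.8 -0.3 -1.1  0.6  0.2 -0.7 -0.4 -0.9 -0.2
 -1.4  0.2 -0.7  0.4 -0.9 -1.  -0.1  0.   0.   0.   0. ]
```

```bash
python3 -m jog '[[[-0.002,0.012,0.01],0.02],[[-0.005,0.025,0.005],0.035],[[-0.005,0.028,0],0.035],[[-0.005,0.028,0],0.035],[[-0.005,0.028,0],0.035],[[-0.005,0.028,0],0.035],[[-0.005,0.028,0],0.035],[[-0.005,0.028,0],0.035]]'
python3 -m jog '[[[-0.005,0.028,0],0.035],[[-0.005,0.028,0],0.035],[[-0.005,0.028,0],0.035],[[-0.005,0.028,0],0.035],[[-0.005,0.016,0],0.011],[[-0.004,0.003,0],0],[[0,0,0],0],[[0,0,0],0]]'
python3 -m jog '[[[0,0,0],0],[[0,0,0],0],[[0,0,0],0]]'
python3 look.py 5 wrist,side,scene fitting_hex,nozzle_tip,port,stud_tip,pipe_mouth
```

```text
t: 9.9
tool_pos: [0.5582, -0.0097, 0.2474]
orientation: [2.862, 1.294, 0.002]
contact_force: [0.2, 0.9, -2.0]
gripper_width: 0.0309
t: 10.7
tool_pos: [0.5298, 0.1185, 0.2465]
orientation: [2.759, 1.501, 0.0]
contact_force: [-0.1, 0.3, -2.4]
gripper_width: 0.031
t: 11.0
tool_pos: [0.5298, 0.1189, 0.2462]
orientation: [-2.759, -1.502, 0.0]
contact_force: [-0.1, -0.2, -1.4]
gripper_width: 0.0314
t 11.0 tcp [0.5298 0.1189 0.2462] jaw deg -32.886089145251745 z [-0. -0. -1.] q [-0.    0.07  1.67 -0.    1.41  0.57] F [-0.11 -0.22 -1.43]
wrist fitting_hex 0.97 [0.5284 0.1197 0.2643] [314. 314.]
wrist fitting_hex 0.57 [0.5368 0.1174 0.0032] [325. 199.]
wrist nozzle_tip 0.98 [0.57   0.1407 0.2356] [369. 199.]
wrist port 0.66 [0.5349 0.1178 0.1148] [325. 223.]
wrist stud_tip 0.69 [0.5151 0.1547 0.1476] [272. 205.]
wrist pipe_mouth 0.66 [0.5893 0.1471 0.1376] [369. 154.]
side fitting_hex 0.84 [ 0.6222 -0.3502  0.0696] [387. 331.]
side fitting_hex 0.82 [ 0.5354 -0.0805  0.0663] [302. 258.]
side fitting_hex 0.73 [0.5259 0.1156 0.262 ] [275. 138.]
side nozzle_tip 0.96 [0.5667 0.1412 0.2344] [290. 1
[... 153 characters left out ...]
0.1219] [281. 193.]
side stud_tip 0.75 [0.5215 0.1544 0.1456] [272. 178.]
side pipe_mouth 0.86 [0.5896 0.1409 0.143 ] [301. 178.]
scene fitting_hex 0.96 [ 0.538  -0.0886  0.0694] [309. 258.]
scene fitting_hex 0.94 [0.5284 0.1184 0.2614] [197. 256.]
scene fitting_hex 0.67 [ 0.5377  0.1222 -0.0048] [218. 356.]
scene nozzle_tip 0.91 [ 0.4892 -0.0757  0.045 ] [324. 287.]
scene nozzle_tip 0.76 [0.5733 0.1413 0.2368] [165. 258.]
scene port 0.72 [0.5362 0.1184 0.1191] [210. 314.]
scene port 0.67 [0.3845 0.0073 0.0006] [333. 371.]
scene stud_tip 0.91 [0.5179 0.1493 0.1493] [197. 324.]
scene pipe_mouth 0.85 [0.5886 0.1428 0.1364] [173. 296.]
scene pipe_mouth 0.42 [ 0.4453 -0.2564 -0.0005] [406. 260.]
```

View pics/side5.png

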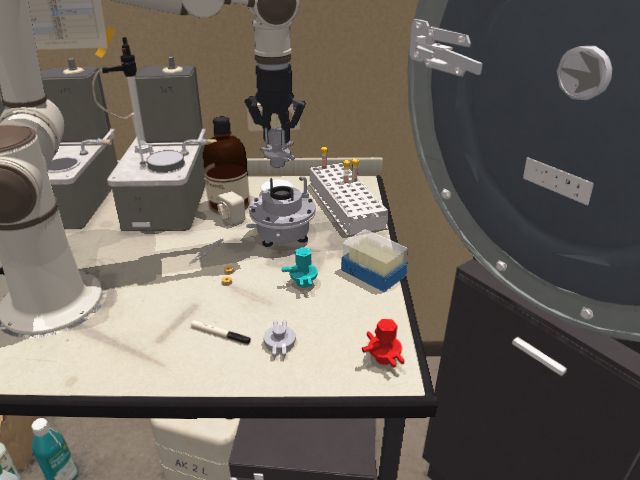

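View pics/wrist5.png

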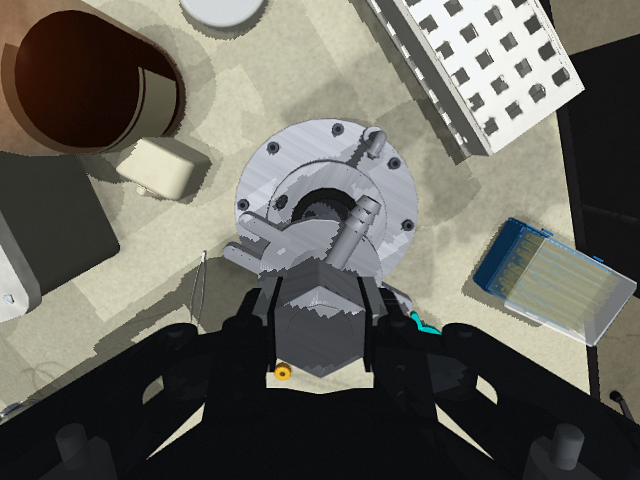

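View pics/scene5.png

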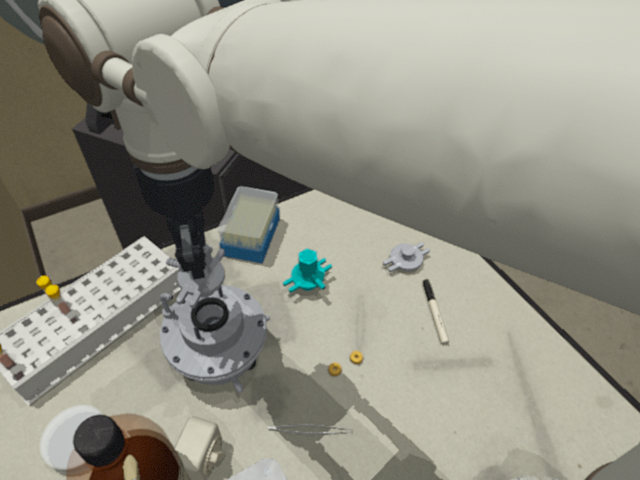

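Centring now: x +5.5 mm, because my rows overshot. I'll lower to just above the studs and compare overlays.

```bash
python3 -m jog '[[[0.0055,0,0],0],[[0,0,-0.015],0],[[0,0,-0.015],0],[[0,0,-0.005],0],[[0,0,0],0],[[0,0,0],0],[[0,0,0],0]]'
cat > chk.py <<'E'
from ov import *
import sys
from scipy.spatial.transform import Rotation as R
n=sys.argv[1]
o=bot.observe(); M=R.from_rotvec(o['orientation']).as_matrix(); t=o['tool_pos']
yaw=np.arctan2(M[1,1],M[0,1])+np.radians(60); print(o['t'],np.round(t,4),'yaw',yaw,'tilt',np.round(M[:2,2],4),'F',np.round(o['contact_force'],2),np.round(o['moment'],2))
L=model(t[0],t[1],t[2]-.0522,yaw)+vessel(.535,.119,.474)
s=snapshot('scene'); d=snapshot('side'); w=snapshot('wrist')
draw(s,L,(205,295),(65,49),6,'s'+n);draw(d,L,(283,185),(65,49),6,'d'+n);draw(w,L,(320,240),(100,75),4,'w'+n)
for p in (s,d,w):
  for l in ('fitting_hex','nozzle_tip','port','pipe_mouth','stud_tip'):
    for m in mark_of(p,l)[:3]:
        if abs(m['position'][0]-.55)<.05 and abs(m['position'][1]-.12)<.06 and m['position'][2]>.1: print(l,round(m['score'],2),np.round(m['position'],4))
E
python3 chk.py 6
```

```text
t: 12.6
tool_pos: [0.5356, 0.1194, 0.2119]
orientation: [2.758, 1.503, 0.002]
contact_force: [-0.4, 0.0, -2.6]
gripper_width: 0.031
12.6 [0.5356 0.1194 0.2119] yaw 0.47423979560459684 tilt [0.0012 0.    ] F [-0.39  0.02 -2.61] [ 0.02  0.02 -0.02]
fitting_hex 0.69 [0.536  0.1198 0.2286]
nozzle_tip 0.56 [0.5823 0.1394 0.2016]
port 0.97 [0.5362 0.121  0.1194]
port 0.48 [0.5387 0.1187 0.157 ]
pipe_mouth 0.71 [0.5872 0.1472 0.1395]
stud_tip 0.55 [0.5185 0.1524 0.1474]
fitting_hex 0.84 [0.5309 0.1174 0.2304]
nozzle_tip 0.72 [0.5737 0.1405 0.2005]
port 0.61 [0.5364 0.1194 0.1224]
pipe_mouth 0.76 [0.5859 0.1453 0.1438]
stud_tip 0.93 [0.5215 0.1535 0.1492]
fitting_hex 0.77 [0.5367 0.1182 0.2305]
nozzle_tip 0.81 [0.5752 0.1454 0.2017]
port 0.52 [0.5308 0.1228 0.1565]
pipe_mouth 0.57 [0.5874 0.145  0.1394]
```

View pics/s6.png

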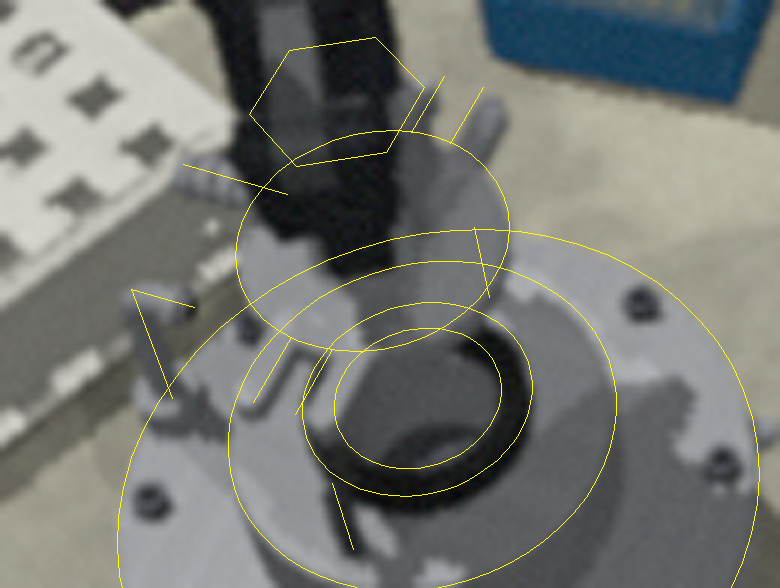

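View pics/d6.png

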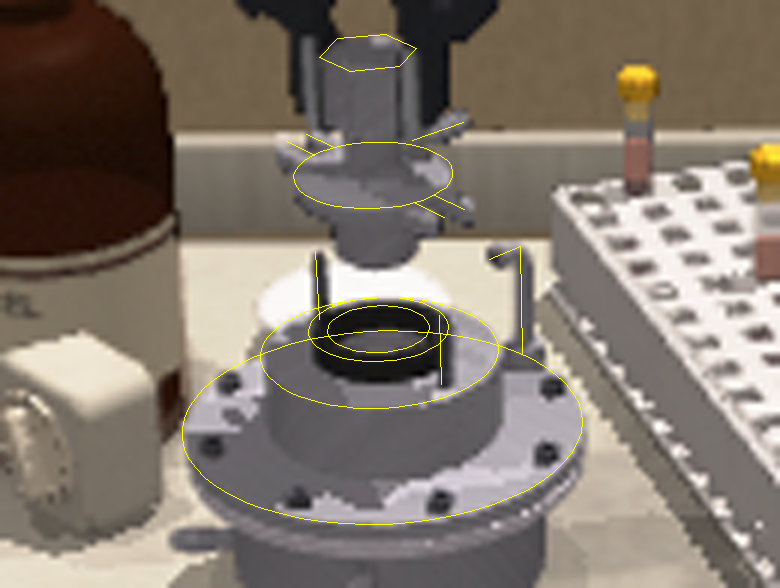

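View pics/w6.png

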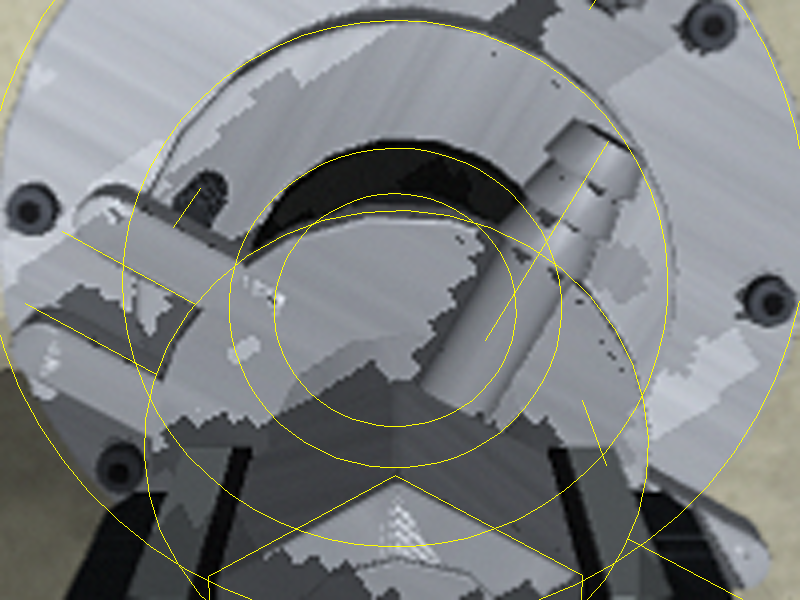

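The measurements disagree by about 1 mm between cameras; the wrist view suggests the vessel is about 1 mm further in +x. I'll apply +1 mm, lower until the nose is just above the seal, then check again.

```bash
python3 -m jog '[[[0.001,0,-0.01],0],[[0,0,-0.01],0],[[0,0,-0.008],0],[[0,0,0],0],[[0,0,0],0]]'
python3 chk.py 7
```

```text
t: 14.0
tool_pos: [0.5359, 0.1194, 0.1828]
orientation: [-2.758, -1.503, 0.001]
contact_force: [-0.0, -0.4, -2.2]
gripper_width: 0.0311
14.0 [0.5359 0.1194 0.1828] yaw 0.47421011794133927 tilt [-0.001  0.   ] F [-0.02 -0.36 -2.16] [ 0.01 -0.01  0.01]
fitting_hex 0.8 [0.5369 0.1195 0.2014]
nozzle_tip 0.88 [0.5815 0.1395 0.1735]
port 0.89 [0.5407 0.1198 0.1212]
pipe_mouth 0.82 [0.5867 0.1492 0.1386]
stud_tip 0.77 [0.5169 0.154  0.1508]
fitting_hex 0.81 [0.5331 0.1179 0.1974]
nozzle_tip 0.56 [0.5774 0.1399 0.1727]
port 0.81 [0.5332 0.1192 0.1179]
pipe_mouth 0.87 [0.5894 0.1474 0.1413]
stud_tip 0.95 [0.5218 0.1546 0.1471]
stud_tip 0.34 [0.5881 0.1476 0.1384]
fitting_hex 0.74 [0.5378 0.1176 0.203 ]
nozzle_tip 0.85 [0.5761 0.1437 0.1719]
pipe_mouth 0.58 [0.5879 0.1466 0.1411]
stud_tip 0.84 [0.5164 0.1549 0.1465]
```

View pics/s7.png

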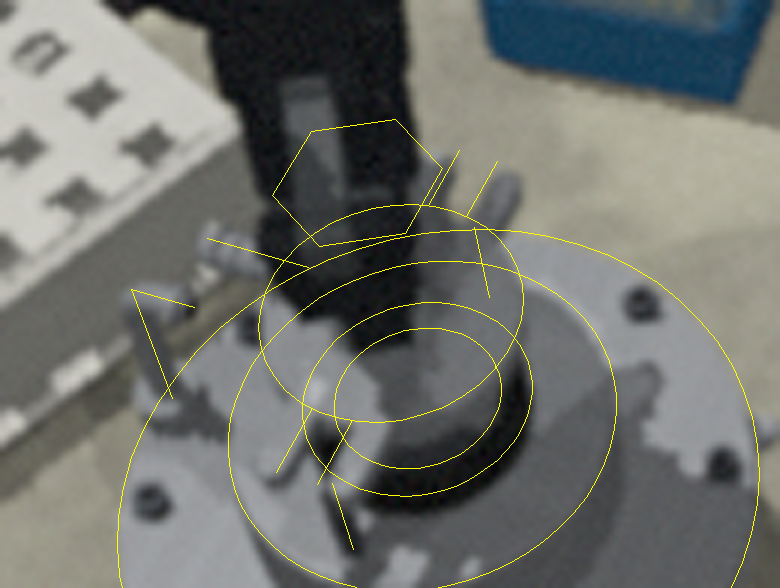

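View pics/d7.png

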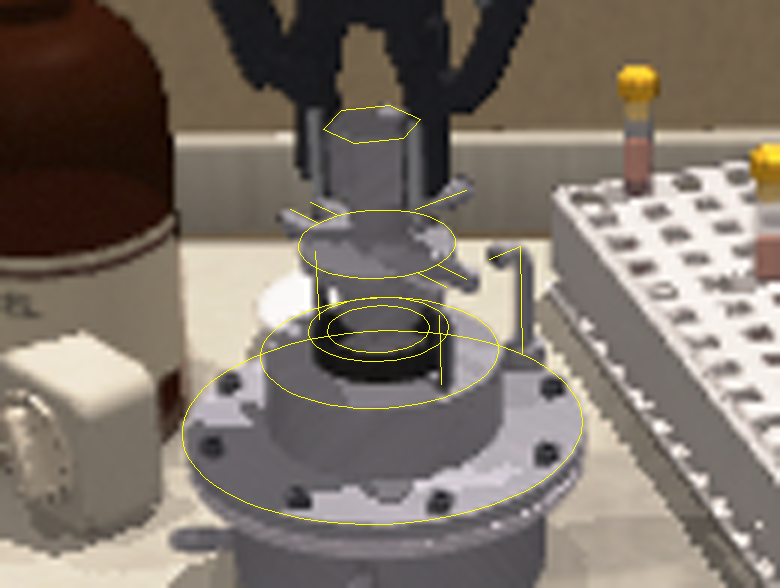

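View pics/w7.png

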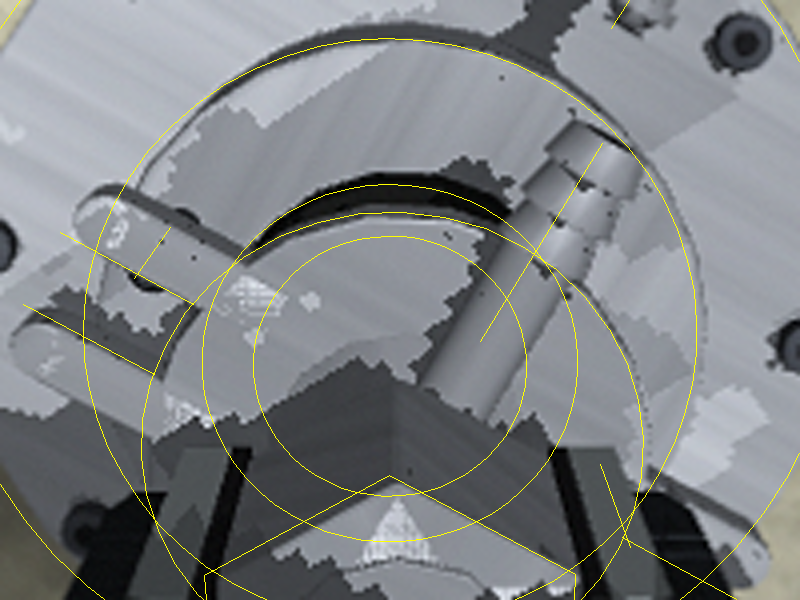

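```bash
python3 - <<'E'
from ov import *
w=snapshot('wrist'); np.savez('w7.npz',frame=w['frame'],K=w['K'],k1=w['k1'],cam_to_world=w['cam_to_world'],tcp=bot.observe()['tool_pos'])
draw(w,[],(320,225),(100,75),8,'w7b')
im=cv2.imread('pics/w7b.png'); cv2.imwrite('pics/w7l.png',im[:600,:800]);cv2.imwrite('pics/w7r.png',im[:600,800:])
cv2.imwrite('pics/w7ld.png',im[600:,:800])
f=w['frame'][60:360,120:520]; cv2.imwrite('pics/w7f.png',cv2.resize(f,None,fx=2,fy=2,interpolation=2)[:,:,::-1])
E
```

```text
(no output)
```

View pics/w7l.png

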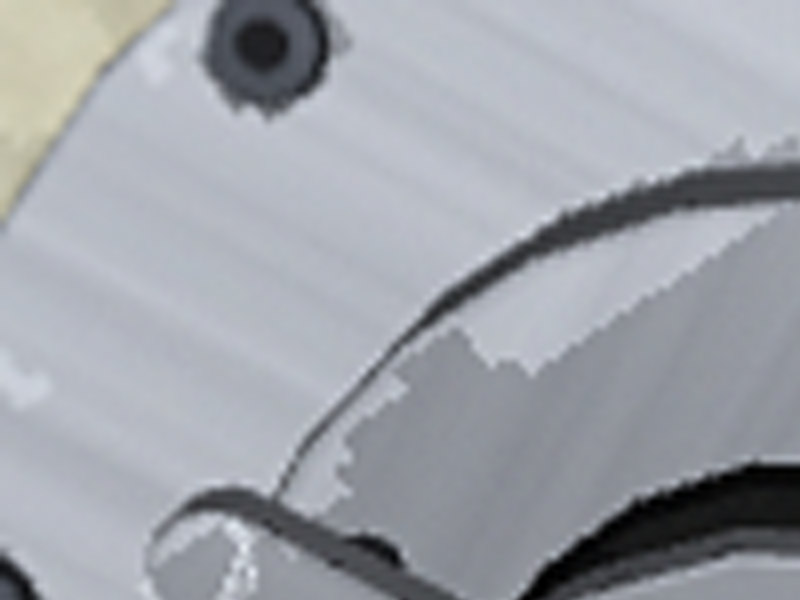

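View pics/w7r.png

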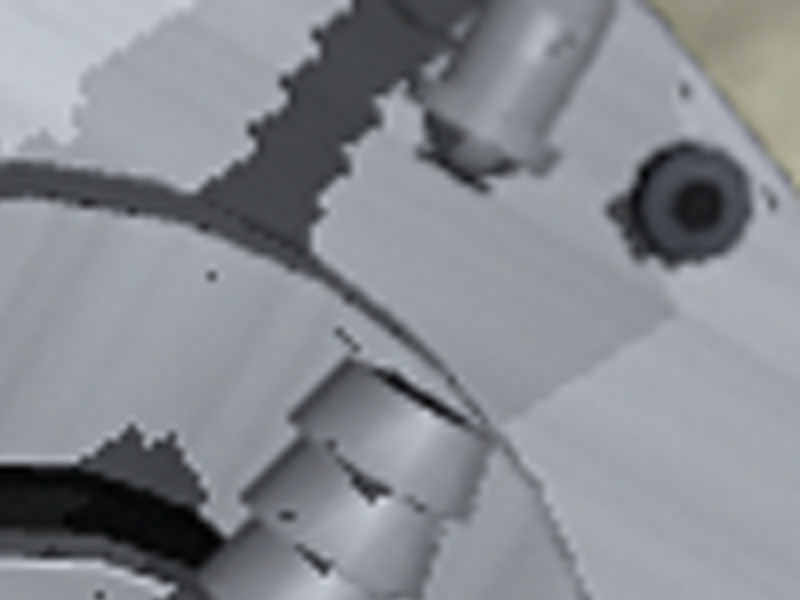

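View pics/w7f.png

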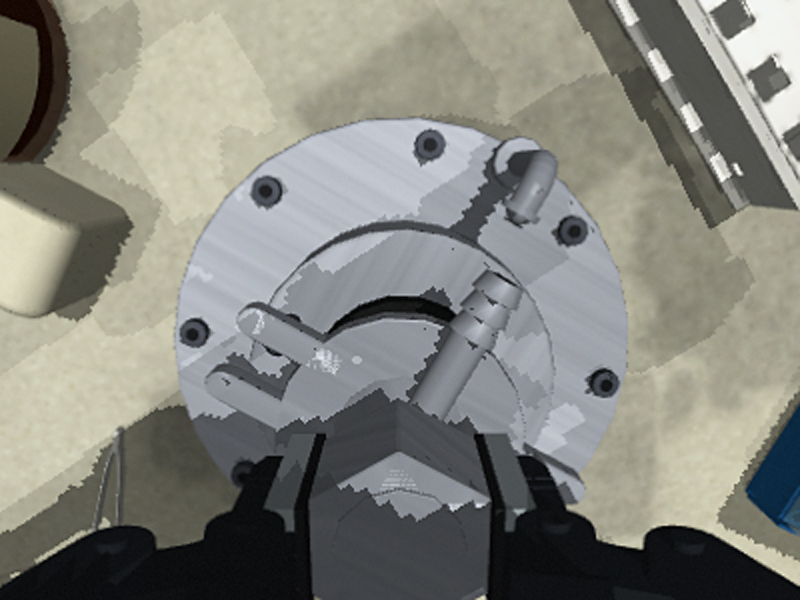

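```bash
python3 - <<'E'
from ov import *
from scipy.optimize import least_squares
p=dict(np.load('w7.npz')); t=p['tcp']; print(t)
F=lambda L:[(120+x/2,60+y/2) for x,y in L]; l=lambda L:[(220+x/8,150+y/8) for x,y in L]; r=lambda L:[(320+x/8,150+y/8) for x,y in L]; q=lambda L:[(220+x/4,165+y/4) for x,y in L]
plate=F([(180,300),(177,350),(200,250),(250,175),(320,130),(400,117),(480,128),(560,170),(610,240),(627,310),(620,390)])
boss=l([(280,495),(350,400),(560,245),(690,207),(790,197)])+r([(100,205),(200,228),(310,270),(400,340),(480,415),(540,490)])
fl=q([(330,225),(390,220),(440,225),(620,340),(640,400),(644,440)])
for n,P,z,R in (('plate',plate,.086,.08),('boss',boss,.118,.047),('flange',fl,t[2]-.0522+.034,.0305),('flange z+3',fl,t[2]-.0522+.037,.0305)):
    X=np.array([onz(p,u,z)[:2] for u in P])
    for fr in (0,1):
        o=least_squares(lambda v:np.hypot(X[:,0]-v[0],X[:,1]-v[1])-(v[2] if fr else R),[.535,.119]+([R] if fr else []),loss='soft_l1',f_scale=.0005)
        print(n,np.round(o.x*1e3,2),'res mm',np.round(o.fun*1e3,1))
print('nozzle',onz(p,q([(610,143)])[0],t[2]-.0522+.042)*1e3)
print('pipe',onz(p,r([(465,165)])[0],.139)*1e3)
print('hexv',onz(p,q([(392,475)])[0],t[2]-.0522+.084)*1e3, 'pred',np.array(model(*t[:2],t[2]-.0522,.474)[0])*1e3)
print(p['cam_to_world'])
E
```

```text
[0.53615061 0.11943048 0.18328463]
plate [537.73 117.11] res mm [-0.2 -0.2 -1.6 -0.1  0.5 -0.3  0.   1.  -0.1 -1.6 -2.4]
plate [538.2  118.63  78.73] res mm [ 0.3  0.6 -1.4 -0.3  0.2 -0.6 -0.   1.4  0.8 -0.3 -0.5]
boss [536.52 117.31] res mm [-0.3 -0.2  0.3  0.2  0.1  0.  -0.   0.2 -0.4 -0.3  0. ]
boss [536.99 118.02  46.27] res mm [-0.  -0.1  0.2  0.1  0.  -0.1 -0.1  0.2 -0.3 -0.1  0.3]
flange [535.54 118.32] res mm [ 0.2 -0.1 -0.3  0.5  0.  -0.3]
flange [535.97 118.49  30.13] res mm [ 0.3 -0.1 -0.3  0.4  0.  -0.2]
flange z+3 [535.54 119.09] res mm [ 0.1 -0.1 -0.2  0.6  0.  -0.3]
flange z+3 [536.64 119.52  29.57] res mm [ 0.3 -0.1 -0.3  0.4  0.  -0.2]
nozzle [577.22130914 139.84472391 173.08463011]
pipe [589.04161457 144.31635864 139.        ]
hexv [546.06354122 134.90545218 215.08463011] pred [[546.17010583 134.95281954 215.08463011]
 [527.71761742 135.86879161 215.08463011]
 [517.69811814 120.34645391 215.08463011]
 [526.13110726 103.90814415 215.08463011]
 [544.58359567 102.99217209 215.08463011]
 [554.60309495 118.51450978 215.08463011]
 [546.17010583 134.95281954 215.08463011]]
[[ 8.40141299e-01  5.24070065e-01  1.39689533e-01  5.71575406e-01]
 [-5.42367227e-01  8.11501283e-01  2.17493582e-01  1.73672361e-01]
 [ 6.23640678e-04 -2.58488365e-01  9.66014170e-01  3.26153975e-01]
 [ 0.00000000e+00  0.00000000e+00  0.00000000e+00  1.00000000e+00]]
```

From the wrist view the fitting is within about 1 mm of the port axis: flange at (535.8, 118.4), boss at (536.8, 117.7), yaw 27.3° against 27.0°. I'll make a small correction and descend in small steps, watching the force.

```bash
python3 -m jog '[[[0.0007,-0.0004,-0.004],0],[[0,0,-0.004],0],[[0,0,-0.003],0],[[0,0,0],0],[[0,0,0],0]]'
python3 -m jog '[[[0,0,-0.004],0],[[0,0,-0.003],0],[[0,0,-0.003],0],[[0,0,0],0],[[0,0,0],0]]'
python3 chk.py 8
```

```text
t: 15.45
tool_pos: [0.5368, 0.119, 0.1721]
orientation: [-2.759, -1.503, 0.0]
contact_force: [-0.5, 0.5, -2.6]
gripper_width: 0.0314
t: 15.95
tool_pos: [0.5368, 0.119, 0.1622]
orientation: [-2.759, -1.503, 0.0]
contact_force: [0.2, 0.1, -2.6]
gripper_width: 0.0308
15.95 [0.5368 0.119  0.1622] yaw 0.47421705691287264 tilt [-0.0003  0.    ] F [ 0.19  0.1  -2.61] [ 0.01 -0.04 -0.03]
fitting_hex 0.93 [0.5345 0.119  0.178 ]
nozzle_tip 0.72 [0.5847 0.1385 0.1514]
port 0.59 [0.5404 0.1194 0.1187]
pipe_mouth 0.79 [0.5899 0.1466 0.1391]
stud_tip 0.92 [0.5182 0.1516 0.1483]
fitting_hex 0.92 [0.535  0.1154 0.177 ]
nozzle_tip 0.88 [0.5752 0.1398 0.1533]
port 0.64 [0.5375 0.119  0.117 ]
pipe_mouth 0.84 [0.5883 0.1439 0.1424]
stud_tip 0.89 [0.5204 0.1576 0.1472]
fitting_hex 0.84 [0.5394 0.1166 0.1783]
nozzle_tip 0.96 [0.5766 0.1426 0.1517]
pipe_mouth 0.67 [0.592  0.1472 0.1412]
stud_tip 0.91 [0.518  0.1519 0.1468]
```

View pics/w8.png

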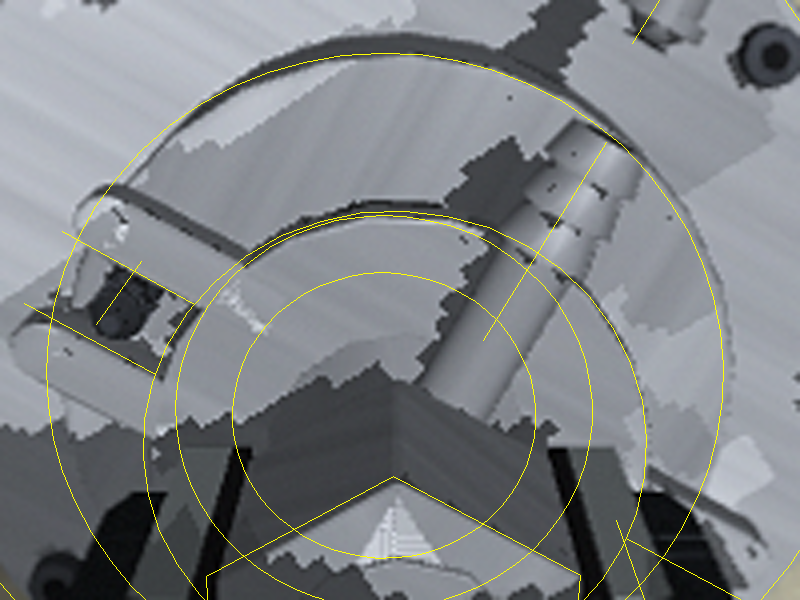

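View pics/d8.png

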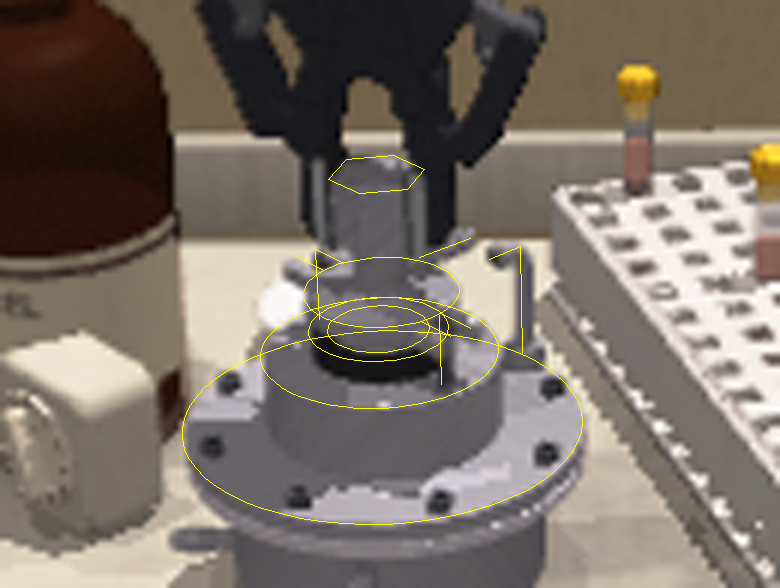

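The stud shows in the middle of the left slot, at (120,310) in the wrist crop, and there is no side force. I'll continue down to contact in small steps.

```bash
python3 -m jog '[[[0,0,-0.002],0],[[0,0,-0.002],0],[[0,0,-0.002],0],[[0,0,0],0],[[0,0,0],0]]'
python3 -m jog '[[[0,0,-0.001],0],[[0,0,-0.001],0],[[0,0,-0.001],0],[[0,0,0],0],[[0,0,0],0]]'
python3 -m jog '[[[0,0,-0.001],0],[[0,0,-0.001],0],[[0,0,0],0],[[0,0,0],0]]'
```

```text
t: 17.35
tool_pos: [0.5368, 0.119, 0.1562]
orientation: [-2.759, -1.503, 0.0]
contact_force: [0.0, 0.2, -1.8]
gripper_width: 0.0312
t: 17.85
tool_pos: [0.5369, 0.119, 0.1535]
orientation: [2.759, 1.503, 0.0]
contact_force: [-0.6, 0.4, -1.7]
gripper_width: 0.0312
t: 18.25
tool_pos: [0.537, 0.119, 0.1517]
orientation: [2.759, 1.503, 0.001]
contact_force: [-1.7, -0.2, 3.1]
gripper_width: 0.0311
```

Contact is as expected: about 5 N at 2.5 mm. Pressing on to 5 mm.

```bash
python3 -m jog '[[[0,0,-0.001],0],[[0,0,0],0],[[0,0,0],0]]'
python3 -m jog '[[[0,0,-0.001],0],[[0,0,0],0],[[0,0,0],0]]'
python3 -m jog '[[[0,0,0],0],[[0,0,0],0],[[0,0,0],0]]'
python3 chk.py 9
```

```text
t: 18.55
tool_pos: [0.537, 0.119, 0.1506]
orientation: [2.759, 1.503, 0.001]
contact_force: [-2.7, -0.1, 4.8]
gripper_width: 0.0313
t: 18.85
tool_pos: [0.537, 0.1191, 0.1498]
orientation: [2.759, 1.503, 0.001]
contact_force: [-2.6, -0.9, 6.0]
gripper_width: 0.0316
t: 19.15
tool_pos: [0.537, 0.1191, 0.1498]
orientation: [2.758, 1.503, 0.001]
contact_force: [-2.7, -0.4, 6.1]
gripper_width: 0.0312
19.15 [0.537  0.1191 0.1498] yaw 0.4742641148663266 tilt [0.0004 0.    ] F [-2.75 -0.41  6.05] [-0.01  0.48  0.02]
fitting_hex 0.82 [0.5343 0.1188 0.1699]
nozzle_tip 0.9 [0.5835 0.1419 0.1394]
port 0.69 [0.5388 0.1211 0.1183]
pipe_mouth 0.61 [0.5879 0.1469 0.1372]
stud_tip 0.84 [0.517  0.1492 0.146 ]
fitting_hex 0.6 [0.5338 0.1161 0.166 ]
nozzle_tip 0.92 [0.5774 0.1411 0.1384]
port 0.62 [0.5367 0.1247 0.118 ]
port 0.42 [0.5358 0.1176 0.1639]
pipe_mouth 0.78 [0.5869 0.1474 0.1416]
stud_tip 0.94 [0.5194 0.1529 0.1466]
fitting_hex 0.57 [0.5187 0.1542 0.1493]
nozzle_tip 0.87 [0.5769 0.1424 0.1407]
pipe_mouth 0.65 [0.5896 0.1492 0.1432]
stud_tip 0.86 [0.5173 0.155  0.1457]
```

There is a lateral -2.7 N in x: the spigot or a slot touches on the +x side, so I'll back off x a little and look.

```bash
python3 -m jog '[[[-0.0008,0,0],0],[[0,0,0],0],[[0,0,0],0]]'
python3 -m jog '[[[-0.0005,0,-0.0006],0],[[0,0,0],0],[[0,0,0],0]]'
python3 chk.py 10 | head -1
```

```text
t: 20.35
tool_pos: [0.5369, 0.119, 0.1501]
orientation: [2.758, 1.503, 0.003]
contact_force: [-0.7, 0.1, 5.9]
gripper_width: 0.0312
t: 20.65
tool_pos: [0.5369, 0.119, 0.1498]
orientation: [2.757, 1.502, 0.005]
contact_force: [-0.1, 0.5, 6.6]
gripper_width: 0.0312
20.65 [0.5369 0.119  0.1498] yaw 0.4741319438819397 tilt [0.0034 0.0001] F [-0.06  0.5   6.59] [0.06 0.1  0.03]
```

View pics/w10.png

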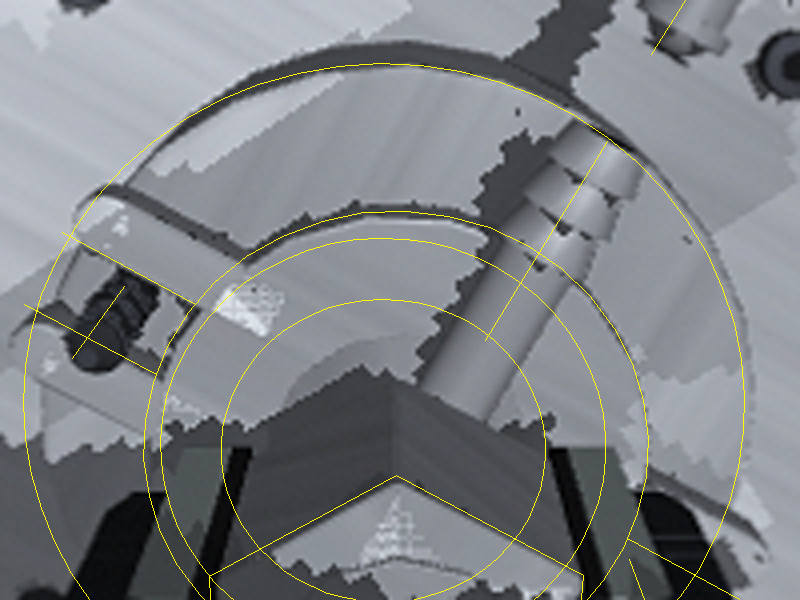

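View pics/s10.png

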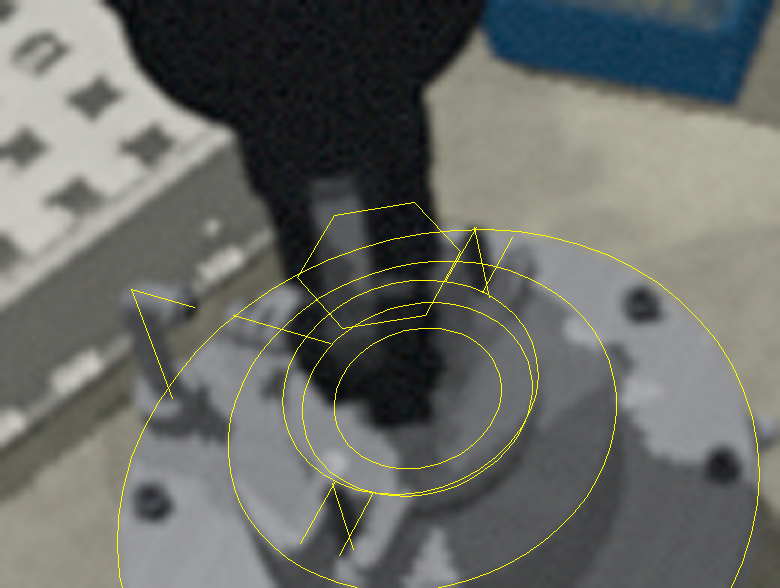

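View pics/d10.png

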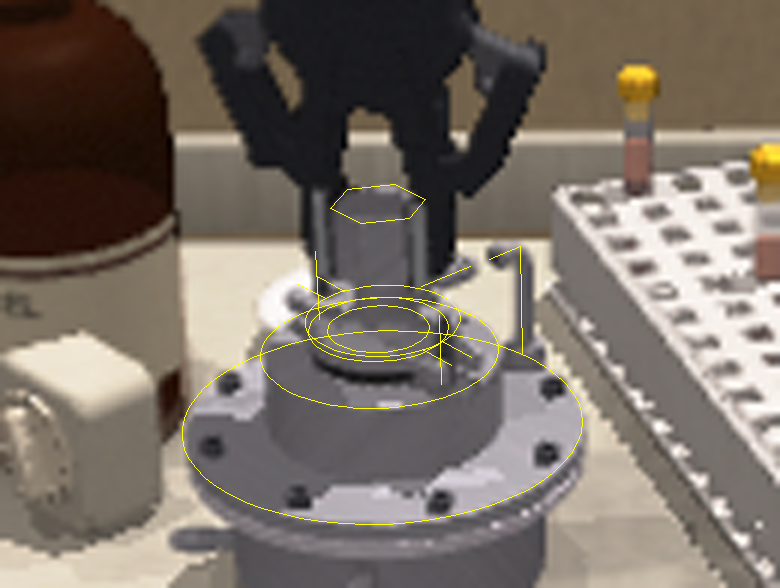

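Side force is gone and both studs sit in their slots; axial push is about 9 N (6.6 plus 2.4 N weight). A touch more, then hold.

```bash
python3 -m jog '[[[0,0,-0.0005],0],[[0,0,0],0],[[0,0,0],0],[[0,0,0],0],[[0,0,0],0],[[0,0,0],0],[[0,0,0],0],[[0,0,0],0]]'
for i in 1 2; do python3 -m jog '[[[0,0,0],0],[[0,0,0],0],[[0,0,0],0],[[0,0,0],0],[[0,0,0],0],[[0,0,0],0],[[0,0,0],0],[[0,0,0],0]]'; done
```

```text
t: 22.35
tool_pos: [0.5369, 0.119, 0.1494]
orientation: [2.757, 1.502, 0.005]
contact_force: [-0.1, 0.2, 7.0]
gripper_width: 0.031
t: 23.15
tool_pos: [0.5369, 0.119, 0.1494]
orientation: [2.757, 1.502, 0.005]
contact_force: [0.4, 0.1, 7.4]
gripper_width: 0.031
t: 23.95
tool_pos: [0.5369, 0.119, 0.1494]
orientation: [2.757, 1.502, 0.005]
contact_force: [-0.6, 0.1, 6.7]
gripper_width: 0.0312
```

```bash
for i in 1 2 3; do python3 -m jog '[[[0,0,0],0],[[0,0,0],0],[[0,0,0],0],[[0,0,0],0],[[0,0,0],0],[[0,0,0],0],[[0,0,0],0],[[0,0,0],0]]'; done; python3 chk.py 11; python3 look.py 11 side,scene blank_cover,nut1,tip_box
```

```text
t: 24.75
tool_pos: [0.5369, 0.119, 0.1494]
orientation: [2.757, 1.502, 0.005]
contact_force: [0.2, 0.7, 6.3]
gripper_width: 0.0315
t: 25.55
tool_pos: [0.5369, 0.119, 0.1494]
orientation: [2.757, 1.502, 0.005]
contact_force: [0.4, 0.0, 5.9]
gripper_width: 0.0311
t: 26.35
tool_pos: [0.5369, 0.119, 0.1494]
orientation: [2.757, 1.502, 0.005]
contact_force: [-0.6, -0.2, 7.0]
gripper_width: 0.0309
26.35 [0.5369 0.119  0.1494] yaw 0.4741785299047684 tilt [0.0034 0.0001] F [-0.58 -0.19  6.99] [ 0.08  0.15 -0.04]
fitting_hex 0.56 [0.5354 0.1206 0.1651]
nozzle_tip 0.76 [0.5842 0.1396 0.1406]
port 0.93 [0.5392 0.1223 0.1187]
pipe_mouth 0.9 [0.5857 0.1474 0.1369]
stud_tip 0.76 [0.5175 0.1511 0.1504]
fitting_hex 0.78 [0.5325 0.1169 0.1653]
nozzle_tip 0.66 [0.5804 0.1405 0.1371]
port 0.95 [0.5359 0.1179 0.1214]
pipe_mouth 0.57 [0.5897 0.146  0.1414]
stud_tip 0.87 [0.5206 0.154  0.1509]
fitting_hex 0.75 [0.5377 0.119  0.1663]
nozzle_tip 0.69 [0.5751 0.1416 0.1386]
pipe_mouth 0.97 [0.5911 0.1499 0.1397]
stud_tip 0.88 [0.5163 0.1568 0.1485]
t 27.25 tcp [0.5369 0.119  0.1494] jaw deg -32.834032226030544 z [ 0.003  0.    -1.   ] q [-0.    0.17  1.75  0.    1.22  0.57] F [ 0.28 -0.1   6.86]
side blank_cover 0.75 [ 0.4457 -0.2553 -0.0038] [280. 345.]
side blank_cover 0.47 [0.5339 0.1151 0.0013] [282. 237.]
side nut1 0.52 [ 0.3865  0.0057 -0.0026] [229. 272.]
side nut1 0.43 [ 0.3788 -0.0282 -0.0015] [228. 281.]
side tip_box 0.61 [ 0.7028 -0.0844  0.0019] [375. 271.]
scene blank_cover 0.46 [0.5844 0.1458 0.137 ] [173. 299.]
scene nut1 0.47 [ 0.3753 -0.033   0.0006] [355. 359.]
scene nut1 0.42 [0.3877 0.0041 0.0022] [333. 368.]
scene tip_box 0.93 [ 7.013e-01 -7.820e-02 -6.000e-04] [248. 237.]
```

View pics/d11.png

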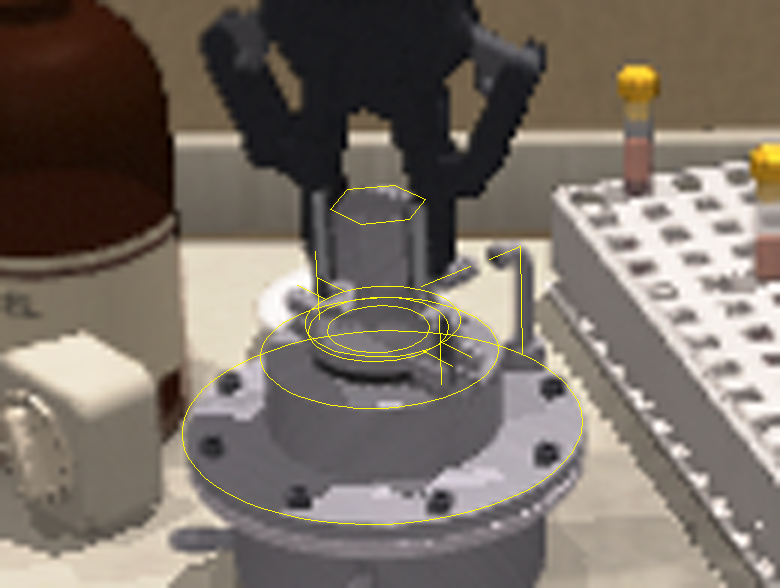

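View pics/w11.png

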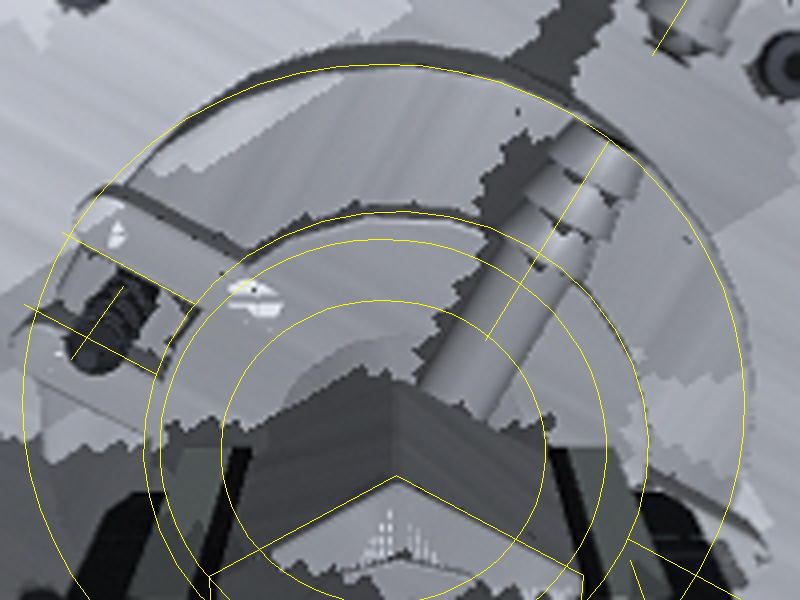

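```bash
python3 -c "
from bench import workorder; print(workorder.sign_off())"
```

```text
the job is handed in; nothing more can be done
None
```

The job is handed in. The grey fitting is on the vessel with its nozzle facing the bent pipe, still gripped on the hexagon and pressed onto the seal ring. I held it for about 5 s at a steady height before signing off, at about 27 s of the 54 s. Sign-off gives no verdict.

What the last checks showed:
- **Push:** about 9 N on the ring, from a wrist reading of 6–7 N up plus about 2.4 N of fitting weight. The tool height puts the ring about 4.8 mm down, which agrees. This is an estimate, because the ring's travel cannot be read directly.
- **Alignment:** the fitting's yaw is 0.474 rad, against 0.474 measured for the vessel, and its tilt is about 0.003 rad. Side force is about zero.
- **Centring:** about 1 mm off the port's axis, from the camera measurements.
- **Studs:** one shows plainly in its slot in the last wrist picture. The second was seen in its slot only in the scene picture, just before the final 0.5 mm of press.
- **Bystanders:** the blank cover, both nuts and the tip box were found within about 6 mm of where they started, which is about how far off the networks can be. The cover was picked up only in the side picture at the end.

What did not agree:
- The cameras differed by 1–2 mm on the fitting's position relative to the port; I followed the wrist view.
- That left a side force of about 2.7 N during pressing. Backing the command off 1.3 mm in x removed it, though the tool itself moved only about 0.1 mm.

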